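# Present the truffle dish to the waiter

### The job

Push the dish with the loose chocolate truffle across the counter by its bowl, without lifting it and without touching its arch handle yet, until it stands in the middle of the paper mat. Then take the arch handle, lift the dish straight up, and only then, in the air, turn it a quarter turn clockwise (seen from above) so that its thumb lug points to the robot's left, square to the mat, ready for the waiter to take. Finish while still holding the dish level and still by its handle, about 10 cm above the middle of the mat; the truffle stays in the centre of the dish all the time, and the dessert, the bowl and the cake server are left alone.

Things in the scene. Friction and masses are not known exactly. Their poses are not given: they have to be found in the camera images.
- dish: Loose round white porcelain dish, 160 mm across; 4 mm lip, 30 to 42 mm up, tapering below to a 92 mm foot; 0.36 kg with handle. Origin: centre of its underside. Its +x starts within 0.3 rad of world +x: its thumb lug, at its -x side, points to the robot; turned as asked, its -x points along the mat's +y. Inside a funnel, 10 degrees to radius 58 mm: the truffle rolls out if it is jerked or tilted.
- handle: Steel arch handle fixed on the dish, standing over it along the dish's x axis. Its level top bar is 70 mm long (along x), 12 mm wide (along y), 12 mm high, its centre 115 mm above the dish's underside. Two round legs, 8 mm thick, run from the bar's ends down and outward to the lip (66 mm from the centre at 85 mm up). Origin as the dish's.
- grip (a point): Centre of the handle's top bar: 115 mm above the dish's underside, right above the dish's centre. Axes as the dish's.
- lug_tip (a point): Outer end of the thumb lug, a flat tongue 26 mm wide and 6 mm thick that sticks out 26 mm beyond the lip on the dish's -x side; 106 mm from the dish's centre, 37 mm above its underside.
- bowl (a point): Lowest point in the middle of the dish's inner floor, 8 mm above the underside.
- truffle_center (a point): Centre of the loose round chocolate truffle, a hard ball 36 mm in diameter, 30 g, lying in the middle of the dish; its centre is then 26 mm above the dish's underside.
- mat: Rectangular paper mat fixed flat on the counter, under 1 mm thick (the dish slides over it freely), 200 mm along its x, 250 mm along its y. Origin: its centre. Turned at most 0.15 rad from the world axes; its +y is the robot's left. It lies to the left or right of the dish, 210 to 420 mm away, centre to centre.
- dessert: Bystander: layered dessert in a round cup, 66 mm across, 49 mm tall. Origin: centre of its underside. Leave alone.
- sugar_bowl: Bystander: small white bowl, 84 mm across, 50 mm tall. Origin: centre of its underside. Leave alone.
- server: Bystander: cake server (spatula) lying flat along y, 280 mm long, 65 mm wide. Leave alone.
Not all that is in view belongs to the job. What is meant by the part that bears truffle_center is not orange or red, and is the smaller of those in its own colour.

How it is judged:
On the way, in this order (a step that is already met when the one before it is completed fails the run):
1. the dish has been pushed onto the middle of the mat and stands there (horizontal distance between dish and mat below 0.025 m and height (world z) of dish below 0.006 m and linear speed of dish below 0.02 m/s), for 0.2 s.
2. the dish is lifted by its handle, not yet turned (height (world z) of dish above 0.03 m and contact force between the fingers and handle above 1 N and angle between the x axis of dish and the x axis of mat, either way round below 0.75 rad), for 0.1 s.
At the end, for the whole second after the job is handed in: The fingers hold the handle; the dish's underside is 60 to 150 mm above the counter, its centre within 40 mm of the mat's centre, tilted less than 0.12 rad, still; its lug points to the mat's +y side within 0.2 rad; the truffle's centre is within 12 mm of the dish's axis and rests on its floor (contact force between the fingers and handle above 1 N and height (world z) of dish between 0.06 and 0.15 m and horizontal distance between dish and mat below 0.04 m and angle between dish's own z axis and vertical below 0.12 rad and angle between the x axis of dish and the y axis of mat, either way round below 0.2 rad and y of lug_tip in the frame of mat above 0.03 m and horizontal distance between truffle_center and bowl below 0.012 m and distance between truffle_center and bowl below 0.026 m and linear speed of dish below 0.02 m/s and angular speed of dish below 0.15 rad/s); the arm keeps its last pose, push and grip.
It fails at once if the dish is lifted before it is on the mat, or carried away from it (height (world z) of dish above 0.015 m and horizontal distance between dish and mat above 0.06 m).
It fails at once if the handle is touched by the fingers before the dish is on the mat (contact force between the fingers and handle above 0.5 N and horizontal distance between dish and mat above 0.06 m).
It fails at once if the truffle leaves the centre of the dish (more than 22 mm) (distance between truffle_center and bowl above 0.032 m).
It fails at once if the dessert, the bowl or the cake server is moved more than 20 mm (distance of any of dessert, sugar_bowl, server from where it was at the start of the episode above 0.02 m).
It also fails if it takes over 72 s, if anything falls off the work surface, if the arm or the gripper's body presses on something with over 40 N, if the wrist force passes 120 N, or if a joint passes its speed limit or range.

### The arm

A 6-joint arm with a two-finger parallel gripper is mounted at the origin on the work surface. World frame = base frame: x ahead of the robot, y to its left, z up, the work surface at z = 0. Lengths are in m, angles in rad, forces in N, time in s.
With the tool pointing down it reaches from about 0.25 to 0.8 m from the base axis. Payload 3.9 kg.
Tool frame: the origin (TCP) lies at the very end of the fingers, on their centre line; the grasp point (between the pads) lies behind it (grip_depth is the z of the grasp point in the tool frame, in m); z points along the fingers, y is the line along which they close (so a half turn about z gives the same grasp; the last joint's range is limited). The gripper opens to 85 mm and grips with 20 to 120 N. Pads are 22 mm wide; open, the fingers measure 114 mm over their backs; the gripper's body (76 mm by 85 mm) begins 54 mm behind the grasp point. The pads swing forward as they close: fully open they stand 13 mm farther back than shut.
Start: joints at [1.347, 0.26, -0.138, 1.173, 0, 1.571], TCP at [0.117, 0.512, 0.231] pointing down, gripper open.
Joint ranges: [-2.78, 2.78], [-0.83, 1.72], [-1.28, 1.37], [-1.9, 2.12], [-1.57, 1.48], [-3.14, 3.14]. Speed limits (rad/s): [2.57, 2.57, 3.14, 3.14, 3.14, 3.14].

### API

Orientations are given as a rotation vector (axis times angle).
In Python, from rig import * gives the robot as it stands.
- The arm moves only by the shell command python3 -m creep 'ROWS' [FORCE]. ROWS is JSON, a list of rows, each a list of 7 numbers: the closure, from 0 (fully open) to 1 (shut), then the shift along the tool's x, y, z normalised to -1 to 1, where 1 is 0.02 m, then the turn, a rotation vector about the tool's x, y, z normalised to -1 to 1, where 1 is 5 degrees. A call has 1 to 12 rows; each row shifts and turns the commanded pose from where the row before left it, along the tool's axes as they then stand; what a row does not reach is not made up. A row lasts 1/12 s, in which the tool goes at most 41.7 mm and 7.16 degrees, less where a joint would pass 70% of its speed; a pose out of reach is approached as far as the arm can. A call with a number of a shift or a turn outside -1 to 1 is refused whole. A call with a gripper value outside its range is refused whole. The fingers move at their own pace and stop on an object; FORCE is the grip in N (left out, the last holds). Time passes only in rows, so rows that do not move let the fingers close. It gives the time, the measured TCP pose, the force, the opening and the grip force at its end, in the units of the state.
- sense(): the state, without advancing time (a new reading comes with each control period).
- get_image(name): name is "scene" or "top" or "wrist"; returns the picture (384x512x3 uint8, blue, green, red); there is no depth.
- camera_model(name): a dict with "fx", "fy", "cx", "cy" (pixels), "eye" and "attitude" of the camera in the world. Camera axes: x right, y down, z forward; pixel columns grow to the right and rows downward; lengths in m; the calibration is good to about 2 mm. A picture is of the moment at which its call begins: read the wrist's pose just before it. camera_model takes no time and is no camera call; for the wrist camera it gives the pose at the moment of the call.
- finish_job(): hands the job in; it is judged then, once.
The state is a dict: "t": time; "joint_positions": joint angles; "joint_vel": joint speeds; "effort": joint torques, N m; "tool_pos": TCP position; "tool_rot": TCP orientation; "force": force on the tool from outside, world axes, zero at the start; "wrist_torque": the same for the moment, N m; "width": finger opening in m; "grip_force": force on a finger pad.
Only numpy, scipy, OpenCV 4.12 (cv2) and the standard library are available. Lean on these libraries where they do the work, as an engineer would, in place of code of your own. Each camera call takes 0.05 s, during which the arm holds its last target. There are 200 camera calls.

## Working session

There is one attempt and no reset: what is moved stays moved. The work goes in short steps, Python scripts to look and compute and a shell command to move; the robot and the scene stay as the last step left them, time stands still between calls to the robot, and variables do not carry over. Pictures are saved under pics/ and viewed, at most 10 in all, crops included, and the job is handed in when it is done.

```bash
ls; mkdir -p pics; python3 - <<'E'
from rig import *
import cv2, numpy as np
s=sense(); print(s)
for n in ("scene","top"):
    im=get_image(n); cv2.imwrite(f"pics/{n}0.png",im); print(n,camera_model(n))
E
```

```text
pics
{'t': 0.0, 'joint_positions': array([ 1.34700050e+00,  2.60704440e-01, -1.39401181e-01,  1.17271237e+00,
       -2.20496936e-05,  1.57080944e+00]), 'joint_vel': array([ 1.98235266e-05, -1.79454354e-03, -4.41249324e-04, -4.92399186e-04,
       -3.68320585e-04, -6.72324720e-04]), 'effort': array([ 1.04781866e-03, -4.05678213e+01,  2.53925318e+01,  1.86627108e-02,
        2.03342611e-04, -2.45544321e-06]), 'tool_pos': array([0.11636543, 0.51122082, 0.23044207]), 'tool_rot': array([-0.35080201, -3.12173858,  0.00315943]), 'force': array([-0.98184457, -0.08573503, -0.15634808]), 'wrist_torque': array([-0.04265257, -0.02975444,  0.01046092]), 'grip_force': 0.0, 'width': 0.0859451733562056}
scene {'fx': 350.58114627443314, 'fy': 350.58114627443314, 'cx': 255.5093089616437, 'cy': 199.0194157055713, 'eye': array([0.78316299, 0.38346619, 0.67130163]), 'attitude': array([-0.7149667 , -2.71687636,  0.95374967])}
top {'fx': 362.31086738064425, 'fy': 362.31086738064425, 'cx': 255.71703339207312, 'cy': 197.619258752964, 'eye': array([ 0.40471417, -0.00522516,  0.83029589]), 'attitude': array([-2.27774374,  1.92652154, -0.19783012])}
```

View pics/scene0.png

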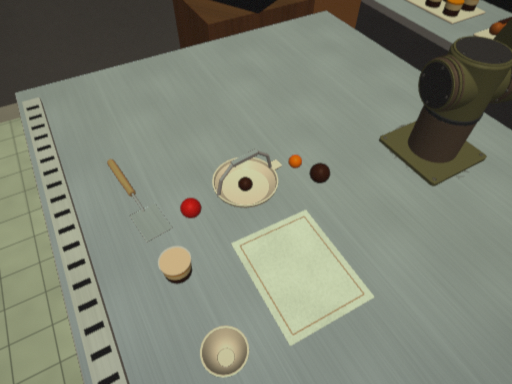

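View pics/top0.png

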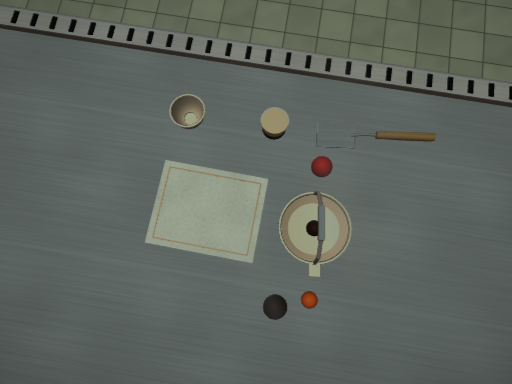

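The top view shows the dish near (315,228) with its lug pointing to the robot (314,270). The mat is centred at about (207,211), to the left. The truffle is the small dark ball in the dish at (314,228); the big dark ball at (275,307), the red one and the orange one are decoys. Next I'll measure.

```bash
cat > h.py <<'E'
from rig import *
import cv2, numpy as np
from scipy.spatial.transform import Rotation as R
def rays(n,uv,cm=None):
    c=cm or camera_model(n); uv=np.atleast_2d(uv).astype(float)
    d=np.c_[(uv[:,0]-c['cx'])/c['fx'],(uv[:,1]-c['cy'])/c['fy'],np.ones(len(uv))]
    return np.array(c['eye']),R.from_rotvec(c['attitude']).apply(d)
def plane(n,uv,z,cm=None):
    e,d=rays(n,uv,cm); return e+d*((z-e[2])/d[:,2])[:,None]
def cross(n1,p1,n2,p2):
    e1,d1=rays(n1,p1); e2,d2=rays(n2,p2); d1,d2=d1[0],d2[0]
    s=np.linalg.lstsq(np.c_[d1,-d2],e2-e1,rcond=None)[0]
    a,b=e1+s[0]*d1,e2+s[1]*d2; return (a+b)/2,np.linalg.norm(a-b)
def blobs(m,amin=30):
    cs,_=cv2.findContours(m.astype(np.uint8),cv2.RETR_EXTERNAL,cv2.CHAIN_APPROX_NONE)
    return sorted([c for c in cs if cv2.contourArea(c)>amin],key=cv2.contourArea,reverse=True)
def circ(P):
    A=np.c_[2*P[:,:2],np.ones(len(P))]; s=np.linalg.lstsq(A,(P[:,:2]**2).sum(1),rcond=None)[0]
    return s[:2],np.sqrt(s[2]+s[:2]@s[:2])
E
python3 - <<'E'
from h import *
from rig import *
for n in ("top","scene"):
    im=cv2.imread(f"pics/{n}0.png"); b,g,r=[im[...,i].astype(int) for i in range(3)]
    m=((r>110)&(r-b>5)).astype(np.uint8)
    for c in blobs(m,60):
        x,y,w,h=cv2.boundingRect(c); print(n,x,y,w,h,cv2.contourArea(c))
        if n=="top":
            q=cv2.approxPolyDP(c,6,True)[:,0]; print(len(q))
    dk=im.max(2)<45
    for c in blobs(dk,60): print(' dark',n,cv2.boundingRect(c),cv2.contourArea(c))
    for p in ([(207,211),(150,210),(290,228),(314,245),(320,222)] if n=="top" else [(300,270),(245,200),(228,170),(260,155)]): print(p,im[p[1],p[0]])
try: print(grip_depth)
except Exception as e: print(e)
a=cv2.imread("pics/top0.png")[180:285,260:370]; b=cv2.imread("pics/scene0.png")[140:220,195:305]
cv2.imwrite("pics/crop0.png",np.vstack([cv2.resize(a,(385,368),interpolation=2)[:, :],cv2.resize(b,(385,230))][:2])[:600])
E
```

```text
top 145 160 123 103 8880.0
4
top 279 192 73 85 3355.5
21
top 169 94 36 33 901.5
4
top 261 107 28 27 538.0
4
top 302 293 14 14 138.5
4
top 495 84 14 17 115.0
6
top 315 158 14 12 107.0
3
top 474 80 18 19 86.5
5
top 447 80 21 15 71.0
4
 dark top (264, 295, 23, 24) 412.0
 dark top (0, 25, 112, 20) 205.0
 dark top (393, 86, 83, 15) 125.0
 dark top (307, 221, 11, 15) 123.5
 dark top (132, 46, 60, 11) 76.0
 dark top (477, 99, 35, 8) 62.5
(207, 211) [140 159 149]
(150, 210) [ 98 101  93]
(290, 228) [125 154 154]
(314, 245) [128 159 154]
(320, 222) [110 107  99]
scene 0 101 85 283 13992.0
scene 231 209 144 138 10354.5
scene 22 97 105 287 7275.0
scene 211 150 72 59 2743.0
scene 199 325 51 53 2022.0
scene 157 245 35 35 866.5
scene 404 0 82 25 696.0
scene 106 158 39 54 375.0
scene 179 197 23 22 318.5
scene 287 153 16 16 183.0
scene 467 21 37 19 161.5
 dark scene (356, 2, 123, 151) 4346.0
 dark scene (484, 91, 28, 38) 572.0
 dark scene (213, 0, 63, 13) 380.0
 dark scene (495, 18, 17, 30) 219.0
 dark scene (485, 0, 27, 12) 147.5
 dark scene (92, 347, 19, 13) 78.0
 dark scene (99, 373, 20, 11) 73.0
 dark scene (310, 168, 19, 14) 69.5
 dark scene (85, 322, 18, 13) 65.0
(300, 270) [171 207 196]
(245, 200) [152 190 203]
(228, 170) [123 136 137]
(260, 155) [111 121 115]
-0.0187
```

View pics/crop0.png

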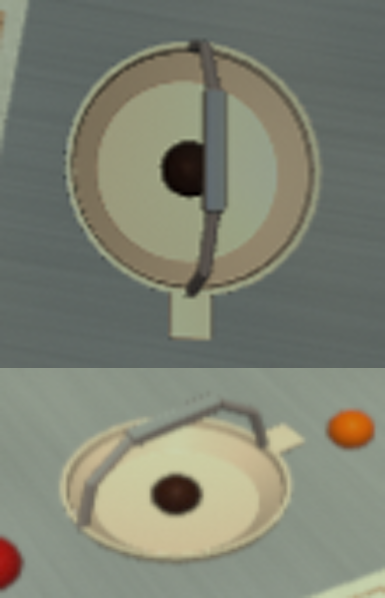

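The crop shows the bar clearly in both views. In the top view its ends are at about (321.5,205.5) and (321.5,239.5); in the scene view they are at (232,165) and (258,153), the second being the lug side.

```bash
python3 - <<'E'
from h import *
im=cv2.imread("pics/top0.png"); b,g,r=[im[...,i].astype(int) for i in range(3)]
cs=blobs((r>110)&(r-b>5),60)
q=cv2.approxPolyDP(cs[0],6,True)[:,0]; M=plane("top",cv2.minAreaRect(cs[0])and q,0.0005)[:,:2]
print("mat",M.round(4).tolist(),M.mean(0)); 
print([np.linalg.norm(M[i]-M[i-1]).round(4) for i in range(4)])
for i in range(4):
    d=M[i]-M[i-1]; print('edge ang',np.arctan2(d[1],d[0]))
P=plane("top",cs[1][:,0],0.042)
c=P[:,:2].mean(0)
for _ in range(6):
    d=np.linalg.norm(P[:,:2]-c,axis=1); k=abs(d-0.079)<(0.01 if _<3 else .004); c,rr=circ(P[k])
print("dish",c,rr,k.sum(),len(k))
e1,x1=cross("top",(321.5,205.5),"scene",(232,165)); e2,x2=cross("top",(321.5,239.5),"scene",(258,153))
print("bar",e1,x1,e2,x2,(e1+e2)/2)
print("bar z.115",plane("top",[(321.5,205.5),(321.5,239.5)],.115))
L=P[np.linalg.norm(P[:,:2]-c,axis=1)>0.095]; print("lug",plane("top",[(314.5,276)],.037),)
for nm,c_,z in (("cup",cs[3],.049),("sugar",cs[2],.05)): print(nm,plane("top",[cv2.minEnclosingCircle(c_)[0]],z))
for nm,p,z in (("red",(321,167),.02),("dark",(275,307),.022),("orange",(309,300),.015),("truf",(314,228),.026)): print(nm,plane("top",[p],z))
E
```

```text
mat [[0.6265, 0.2492], [0.4306, 0.2527], [0.4242, 0.0065], [0.6208, 0.0017]] [0.52555671 0.12753415]
[np.float64(0.2476), np.float64(0.1959), np.float64(0.2463), np.float64(0.1967)]
edge ang 1.5478780928587903
edge ang 3.1235696456770885
edge ang -1.5969279785476298
edge ang -0.024355869686750277
dish [ 0.52025233 -0.11846929] 0.07834507200680628 275 519
bar [ 0.55588032 -0.11647127  0.11080038] 0.0001688827675168088 [ 0.48675004 -0.12435959  0.10918787] 0.0038849468126157327 [ 0.52131518 -0.12041543  0.10999412]
bar z.115 [[ 0.55506477 -0.11587729  0.115     ]
 [ 0.48755135 -0.12471029  0.115     ]]
lug [[ 0.41677919 -0.1330675   0.037     ]]
cup [[0.74816842 0.00642435 0.049     ]]
sugar [[0.73974125 0.21083144 0.05      ]]
red [[ 0.6650435  -0.11762525  0.02      ]]
dark [[ 0.33851831 -0.06057205  0.022     ]]
orange [[ 0.36460465 -0.13163462  0.015     ]]
truf [[ 0.52043934 -0.11976875  0.026     ]]
```

Measured positions:
- **Dish:** (0.520, -0.119), yaw about 0.135.
- **Mat:** (0.526, 0.128), yaw about -0.022.
- **Bar height:** about 0.110–0.115 by two views.

The push is nearly pure +y, cradled on both open fingers. I'll turn the tool first, then travel above everything.

```bash
python3 -m creep '[[0,0,0,0,0,0,0.5],[0,0,0,0,0,0,1],[0,0,0,0,0,0,1],[0,0,0,0,0,0,1],[0,0,0,0,0,0,1],[0,0,0,0,0,0,1],[0,0,0,0,0,0,1],[0,0,0,0,0,0,1],[0,0,0,0,0,0,1],[0,0,0,0,0,0,1],[0,0,0,0,0,0,1],[0,0,0,0,0,0,1]]'
python3 -m creep '[[0,0,0,0,0,0,1],[0,0,0,0,0,0,1],[0,0,0,0,0,0,1],[0,0,0,0,0,0,0.9],[0,0,0,0,0,0,0],[0,0,0,0,0,0,0]]'
python3 -c "
from h import *
s=sense();print(s['joint_positions'].round(3),s['tool_pos'],R.from_rotvec(s['tool_rot']).as_matrix().round(4))"
```

```text
t: 1.1
tool_pos: [0.1164, 0.5115, 0.2308]
tool_rot: [1.815, 2.564, -0.002]
force: [0.6, 0.6, 0.1]
width: 0.0856
grip_force: 0.0
t: 1.6
tool_pos: [0.1165, 0.5116, 0.2309]
tool_rot: [2.215, 2.227, -0.001]
force: [0.4, -0.1, -1.2]
width: 0.0852
grip_force: 0.0
[ 1.347  0.26  -0.139  1.173 -0.     2.913] [0.11645896 0.51160878 0.23093483] [[-5.1e-03  1.0e+00 -2.0e-04]
 [ 1.0e+00  5.1e-03 -8.0e-04]
 [-8.0e-04 -2.0e-04 -1.0e+00]]
```

```bash
python3 -m creep '[[0,-0.5,0.3,0,0,0,0],[0,-1,0.54,0,0,0,0],[0,-1,0.54,0,0,0,0],[0,-1,0.54,0,0,0,0],[0,-1,0.54,0,0,0,0],[0,-1,0.54,0,0,0,0],[0,-1,0.54,0,0,0,0],[0,-1,0.54,0,0,0,0],[0,-1,0.54,0,0,0,0],[0,-1,0.54,0,0,0,0],[0,-1,0.54,0,0,0,0],[0,-1,0.54,0,0,0,0]]'
python3 -m creep '[[0,-1,0.54,0,0,0,0],[0,-1,0.54,0,0,0,0],[0,-1,0.54,0,0,0,0],[0,-1,0.54,0,0,0,0],[0,-1,0.54,0,0,0,0],[0,-1,0.54,0,0,0,0],[0,-1,0.54,0,0,0,0],[0,-1,0.54,0,0,0,0],[0,-1,0.54,0,0,0,0],[0,-1,0.54,0,0,0,0],[0,-1,0.54,0,0,0,0],[0,-1,0.54,0,0,0,0]]'
python3 -m creep '[[0,-1,0.54,0,0,0,0],[0,-1,0.54,0,0,0,0],[0,-1,0.54,0,0,0,0],[0,-1,0.54,0,0,0,0],[0,-1,0.54,0,0,0,0],[0,-1,0.54,0,0,0,0],[0,-1,0.54,0,0,0,0],[0,-1,0.54,0,0,0,0],[0,-1,0.54,0,0,0,0],[0,-1,0.54,0,0,0,0],[0,-1,0.54,0,0,0,0],[0,-1,0.54,0,0,0,0]]'
python3 -m creep '[[0,-1,0,0,0,0,0],[0,-0.8,0,0,0,0,0],[0,0,0,0,0,0,0],[0,0,0,0,0,0,0]]'
python3 -c "
from h import *
s=sense();print(s['joint_positions'].round(3),s['tool_pos'],R.from_rotvec(s['tool_rot']).as_matrix().round(4))"
```

```text
t: 2.6
tool_pos: [0.2422, 0.2804, 0.2312]
tool_rot: [2.216, 2.226, -0.0]
force: [-0.2, 0.0, -0.6]
width: 0.0848
grip_force: 0.0
t: 3.6
tool_pos: [0.372, 0.041, 0.2313]
tool_rot: [2.217, 2.226, -0.0]
force: [0.4, 1.7, 0.5]
width: 0.0853
grip_force: 0.0
t: 4.6
tool_pos: [0.5021, -0.1983, 0.2312]
tool_rot: [-2.217, -2.225, 0.001]
force: [0.3, 1.0, 0.5]
width: 0.0856
grip_force: 0.0
t: 4.93
tool_pos: [0.5019, -0.2335, 0.231]
tool_rot: [-2.218, -2.223, 0.0]
force: [0.4, -0.3, 1.1]
width: 0.0854
grip_force: 0.0
[-0.436  0.31  -0.068  1.194  0.     1.133] [ 0.50192184 -0.23347888  0.23099477] [[-2.1e-03  1.0e+00 -9.0e-04]
 [ 1.0e+00  2.1e-03  7.0e-04]
 [ 7.0e-04 -9.0e-04 -1.0e+00]]
```

```bash
python3 -m creep '[[0,0,0.4,0.5,0,0,0],[0,0,0.53,1,0,0,0],[0,0,0,1,0,0,0],[0,0,0,1,0,0,0],[0,0,0,1,0,0,0],[0,0,0,1,0,0,0],[0,0,0,1,0,0,0],[0,0,0,1,0,0,0],[0,0,0,1,0,0,0],[0,0,0,1,0,0,0],[0,0,0,1,0,0,0],[0,0,0,0.6,0,0,0]]'
python3 -m creep '[[0,0,0,0.4,0,0,0],[0,0,0,0.3,0,0,0],[0,0,0,0.15,0,0,0],[0,0,0,0,0,0,0]]'
python3 - <<'E'
from h import *
im=get_image("top"); im2=get_image("scene"); cv2.imwrite("pics/c1.png",np.hstack([cv2.resize(im[130:330,200:400],(400,400)),cv2.resize(im2[60:260,150:350],(400,400))]))
E
```

```text
t: 5.93
tool_pos: [0.5201, -0.2308, 0.0068]
tool_rot: [-2.213, -2.225, 0.001]
force: [-0.5, -0.5, -0.8]
width: 0.0853
grip_force: 0.0
t: 6.27
tool_pos: [0.5214, -0.2324, -0.008]
tool_rot: [-2.217, -2.225, 0.0]
force: [0.2, -1.0, 0.4]
width: 0.0854
grip_force: 0.0
```

View pics/c1.png

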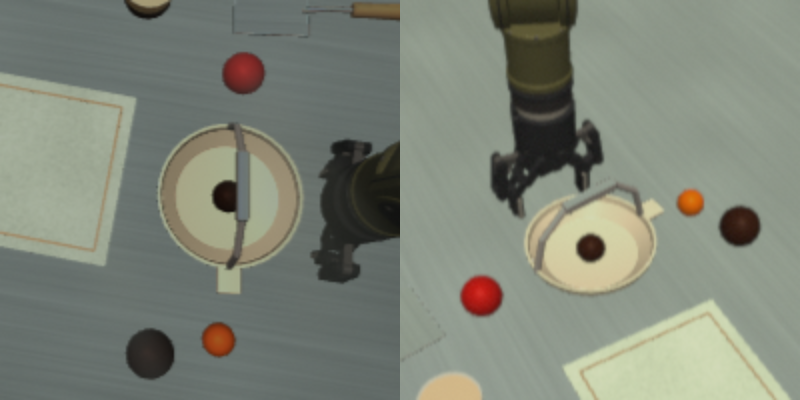

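The fingers straddle the dish's right side, clear of it and of the handle. They are 18 mm too low, so I'll raise them and then push gently.

```bash
python3 -m creep '[[0,0,0,-0.45,0,0,0],[0,0.3,0,-0.45,0,0,0],[0,0.4,0,0,0,0,0],[0,0.3,0,0,0,0,0],[0,0.15,0,0,0,0,0],[0,0.1,0,0,0,0,0],[0,0.1,0,0,0,0,0],[0,0.1,0,0,0,0,0],[0,0.1,0,0,0,0,0],[0,0.1,0,0,0,0,0],[0,0.1,0,0,0,0,0],[0,0.1,0,0,0,0,0]]'
python3 -m creep '[[0,0.1,0,0,0,0,0],[0,0.1,0,0,0,0,0],[0,0.1,0,0,0,0,0],[0,0.1,0,0,0,0,0],[0,0.1,0,0,0,0,0],[0,0.1,0,0,0,0,0],[0,0.1,0,0,0,0,0],[0,0.1,0,0,0,0,0]]'
cat > look.py <<'E'
from h import *
import sys
s=sense(); im=get_image("top"); cv2.imwrite(f"pics/{sys.argv[1]}.png",im)
b,g,r=[im[...,i].astype(int) for i in range(3)]
c=np.array([float(v) for v in sys.argv[2:4]])
P=np.vstack([plane("top",k[:,0],0.042) for k in blobs(cv2.Canny(im,40,120)>0,0)])[:,:2] if 0 else plane("top",np.argwhere(cv2.Canny(im,40,120)>0)[:,::-1],0.042)[:,:2]
for t in (.008,.005,.005,.003,.003,.003):
    d=np.linalg.norm(P-c,axis=1); k=abs(d-.080)<t; c,rr=circ(P[k])
dk=blobs(im[...].max(2)<45,30)
T=[plane("top",[np.array(cv2.minEnclosingCircle(q)[0])],.026)[0,:2] for q in dk]; T=[t for t in T if np.linalg.norm(t-c)<.06]
print("dish",c.round(4),rr.round(4),k.sum(),"truffle",[(t-c).round(4) for t in T],"tcp",s['tool_pos'].round(4),"f",s['force'].round(1))
E
python3 look.py p1 0.52 -0.112
```

```text
t: 7.37
tool_pos: [0.5217, -0.1963, 0.0103]
tool_rot: [2.218, 2.223, -0.0]
force: [1.1, -0.5, -0.5]
width: 0.0848
grip_force: 0.9
t: 8.03
tool_pos: [0.5211, -0.1796, 0.0103]
tool_rot: [-2.218, -2.225, 0.0]
force: [-0.8, -1.4, -1.6]
width: 0.0853
grip_force: 0.8
dish [ 0.519  -0.1022] 0.0797 232 truffle [array([0.0004, 0.0016])] tcp [ 0.5211 -0.1796  0.0103] f [-0.8 -1.4 -1.6]
```

```bash
python3 -m creep '[[0,0.15,0,0,0,0,0],[0,0.2,0,0,0,0,0],[0,0.25,0.01,0,0,0,0],[0,0.3,0.01,0,0,0,0],[0,0.3,0.01,0,0,0,0],[0,0.3,0.01,0,0,0,0],[0,0.3,0.01,0,0,0,0],[0,0.3,0.01,0,0,0,0],[0,0.3,0.01,0,0,0,0],[0,0.3,0.01,0,0,0,0],[0,0.25,0.01,0,0,0,0],[0,0.2,0.01,0,0,0,0]]'
python3 look.py p2 0.52 -0.04
```

```text
t: 9.08
tool_pos: [0.523, -0.1162, 0.0103]
tool_rot: [-2.218, -2.225, 0.0]
force: [-0.1, -2.4, 0.2]
width: 0.085
grip_force: 0.8
dish [ 0.5211 -0.0403] 0.0793 215 truffle [array([-0.0014,  0.0062])] tcp [ 0.523  -0.1162  0.0103] f [-0.1 -2.4  0.2]
```

```bash
python3 -m creep '[[0,0.2,0.01,0,0,0,0],[0,0.25,0.01,0,0,0,0],[0,0.25,0.01,0,0,0,0],[0,0.25,0.01,0,0,0,0],[0,0.25,0.01,0,0,0,0],[0,0.25,0.01,0,0,0,0],[0,0.25,0.01,0,0,0,0],[0,0.25,0.01,0,0,0,0],[0,0.25,0.01,0,0,0,0],[0,0.25,0.01,0,0,0,0],[0,0.25,0.01,0,0,0,0],[0,0.25,0.01,0,0,0,0]]'
python3 -m creep '[[0,0.25,0.01,0,0,0,0],[0,0.25,0.01,0,0,0,0],[0,0.25,0.01,0,0,0,0],[0,0.25,0.01,0,0,0,0],[0,0.25,0.01,0,0,0,0],[0,0.25,0.01,0,0,0,0],[0,0.25,0.01,0,0,0,0],[0,0.25,0.01,0,0,0,0],[0,0.25,0.01,0,0,0,0],[0,0.25,0.01,0,0,0,0],[0,0.25,0,0,0,0,0],[0,0.25,0,0,0,0,0]]'
python3 look.py p3 0.526 0.085
```

```text
t: 10.13
tool_pos: [0.5253, -0.0573, 0.0103]
tool_rot: [2.218, 2.225, -0.0]
force: [0.3, -1.1, 0.6]
width: 0.0852
grip_force: 0.9
t: 11.13
tool_pos: [0.5271, 0.0027, 0.0103]
tool_rot: [2.218, 2.225, 0.0]
force: [-0.1, -3.3, -0.4]
width: 0.0859
grip_force: 0.9
dish [0. 0.] 0.0 0 truffle [] tcp [0.5271 0.0027 0.0103] f [-0.1 -3.3 -0.4]
```

```bash
python3 -m creep '[[0,0.25,0,0,0,0,0],[0,0.25,0,0,0,0,0],[0,0.25,0,0,0,0,0],[0,0.25,0,0,0,0,0],[0,0.25,0,0,0,0,0],[0,0.25,0,0,0,0,0],[0,0.22,0,0,0,0,0],[0,0.18,0,0,0,0,0],[0,0.14,0,0,0,0,0],[0,0.1,0,0,0,0,0],[0,0.06,0,0,0,0,0],[0,0.03,0,0,0,0,0]]'
python3 - <<'E'
from h import *
im=get_image("top"); cv2.imwrite("pics/p4.png",im); im2=get_image("scene"); cv2.imwrite("pics/p4s.png",im2); cv2.imwrite("pics/c4.png",np.hstack([cv2.resize(im[140:280,130:310],(432,336),interpolation=2),cv2.resize(im2[190:350,210:390],(360,336)) ]))
print(sense()['tool_pos'])
E
```

```text
t: 12.18
tool_pos: [0.5269, 0.0469, 0.0103]
tool_rot: [2.218, 2.225, -0.0]
force: [-1.2, -1.8, -0.7]
width: 0.0856
grip_force: 1.0
[0.52689397 0.04684331 0.01027174]
```

View pics/c4.png

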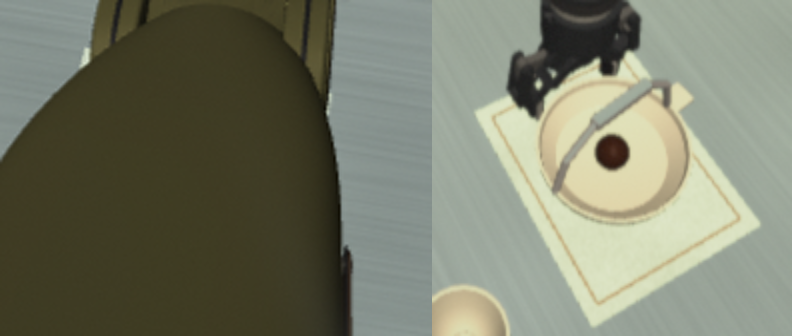

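The scene view shows the dish on the mat with the truffle centred; the arm hides it from the top camera. I'll estimate the dish offset from rim points in the scene view.

```bash
python3 - <<'E'
from h import *
im0=cv2.imread("pics/scene0.png"); b,g,r=[im0[...,i].astype(int) for i in range(3)]
c=blobs((r>110)&(r-b>5)&(np.indices(r.shape)[1]>228)&(np.indices(r.shape)[0]>205),60)[0]
q=cv2.approxPolyDP(c,6,True)[:,0]; M=plane("scene",q,.0005)[:,:2]; print(M.round(4).tolist(),M.mean(0))
uv=[(264,261.4),(339,256.7),(300.5,296.2)]
print(circ(plane("scene",uv,.042)))
im=cv2.imread("pics/p4s.png")
E=cv2.Canny(im,30,90)
P=plane("scene",np.argwhere(E>0)[:,::-1],.042)[:,:2]
for st in ((.527,.124),(.527,.115),(.53,.13)):
    c=np.array(st)
    for t in (.006,.005,.004,.003,.003,.003):
        d=np.linalg.norm(P-c,axis=1); k=abs(d-.0795)<t; c,rr=circ(P[k])
    print(c,rr,k.sum())
E
```

```text
[[0.4234, 0.003], [0.6224, -0.003], [0.6297, 0.249], [0.4311, 0.2529]] [0.5266553  0.12545563]
(array([0.52721129, 0.12966041]), np.float64(0.07672176891011441))
[0.52924309 0.12753574] 0.07917529564417779 202
[0.52656454 0.11860691] 0.07977443620096673 204
[0.52827161 0.12818209] 0.07937300870135444 214
```

```bash
python3 -m creep '[[0,-0.1,0,0,0,0,0],[0,-0.3,0,0,0,0,0],[0,-0.7,0,0,0,0,0],[0,-1,0,0,0,0,0],[0,-1,0,-0.5,0,0,0],[0,-1,0,-1,0,0,0],[0,-1,0,-1,0,0,0],[0,-1,0,-1,0,0,0],[0,-1,0,-1,0,0,0],[0,-0.5,0,-1,0,0,0],[0,0,0,-1,0,0,0],[0,0,0,-1,0,0,0]]'
python3 -m creep '[[0,0,0,-1,0,0,0],[0,0,0,-1,0,0,0],[0,0,0,-1,0,0,0],[0,0,0,-0.5,0,0,0],[0,0,0,0,0,0,0],[0,0,0,0,0,0,0]]'
python3 - <<'E'
from h import *
im=get_image("top"); cv2.imwrite("pics/p5.png",im); im2=get_image("scene"); cv2.imwrite("pics/p5s.png",im2); cv2.imwrite("pics/c5.png",np.hstack([cv2.resize(im[140:280,130:310],(432,336),interpolation=2),cv2.resize(im2[190:350,210:390],(360,336)) ]))
print(sense()['tool_pos'])
E
```

```text
t: 13.28
tool_pos: [0.5272, -0.1064, 0.1614]
tool_rot: [-2.22, -2.223, -0.001]
force: [-0.2, -0.4, -0.5]
width: 0.0857
grip_force: 0.0
t: 13.78
tool_pos: [0.5275, -0.1054, 0.2302]
tool_rot: [2.218, 2.224, 0.001]
force: [0.5, 1.1, 0.1]
width: 0.0854
grip_force: 0.0
[ 0.52656388 -0.10514123  0.22886245]
```

View pics/c5.png

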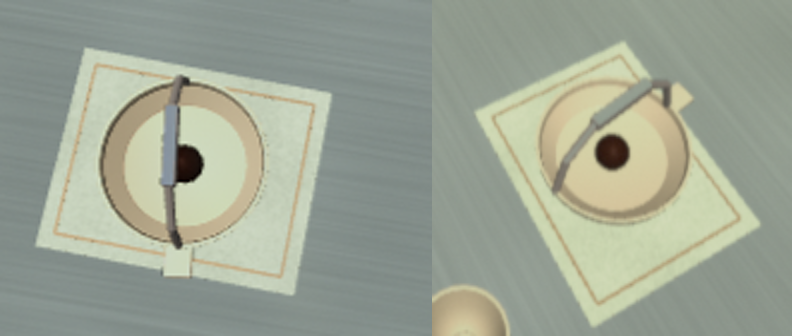

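The crop shows the dish standing on the mat with the truffle centred. In the top view the bar runs from about (202,184) to (200,217); in the scene view from (292,249.5) to (320,232).

```bash
cat > bar.py <<'E'
from h import *
import sys
top,sc=sys.argv[1:3]
im=cv2.imread(top); im2=cv2.imread(sc)
def barmask(im,x0,y0,x1,y1):
    b,g,r=[im[...,i].astype(int) for i in range(3)]
    m=((b>=r-2)&(b>60)).astype(np.uint8); w=np.zeros_like(m); w[y0:y1,x0:x1]=1
    for c in blobs(m&w,20)[:2]:
        q=cv2.minAreaRect(c); print(q)
barmask(im,180,172,225,235); barmask(im2,268,225,332,285)
P=plane("top",np.argwhere(cv2.Canny(im,30,90)>0)[:,::-1],.042)[:,:2]; c=plane("top",[(205.8,207.7)],.042)[0,:2]; print(c)
for t in (.006,.005,.004,.003,.003,.003):
    d=np.linalg.norm(P-c,axis=1); k=abs(d-.0795)<t; c,rr=circ(P[k])
print("dish",c,rr,k.sum())
for a,b in (((202.1,183.7),(292,249.5)),((200.2,217.1),(320,231.9))): print(cross("top",a,"scene",b))
B=plane("top",[(202.1,183.7),(200.2,217.1)],.115); d=B[0]-B[1]; print(B.mean(0),np.arctan2(d[1],d[0]))
l=plane("top",[(130+177/2.4,140+275/2.4)],.037)[0,:2]; print("lug",l,np.arctan2(*(c-l)[::-1]))
E
python3 bar.py pics/p5.png pics/p5s.png
```

```text
((200.44888305664062, 200.02244567871094), (5.6928887367248535, 32.259700775146484), 2.8624050617218018)
[0.52306248 0.12414613]
dish [0.52482407 0.12200327] 0.07875068635830926 186
(array([0.559512  , 0.13010941, 0.11214905]), np.float64(0.0013672369677722185))
(array([0.49103693, 0.12183951, 0.10908201]), np.float64(0.00365339852860781))
[0.52549278 0.12430081 0.115     ] 0.14072541485258006
lug [0.42199012 0.1094852 ] 0.12113491877030841
```

```bash
python3 -m creep '[[0,0,0,0,0,0,-0.5],[0,0,0,0,0,0,-1],[0,0,0,0,0,0,-1],[0,0,0,0,0,0,-1],[0,0,0,0,0,0,-1],[0,0,0,0,0,0,-1],[0,0,0,0,0,0,-1],[0,0,0,0,0,0,-1],[0,0,0,0,0,0,-1],[0,0,0,0,0,0,-1],[0,0,0,0,0,0,-1],[0,0,0,0,0,0,-1]]'
python3 -m creep '[[0,0,0,0,0,0,-1],[0,0,0,0,0,0,-1],[0,0,0,0,0,0,-1],[0,0,0,0,0,0,-1],[0,0,0,0,0,0,-1],[0,0,0,0,0,0,-1],[0,0,0,0,0,0,-1],[0,0,0,0,0,0,-1],[0,0,0,0,0,0,0],[0,0,0,0,0,0,0]]'
cat > go.py <<'E'
from h import *
import sys
s=sense(); A=R.from_rotvec(s['tool_rot']); t=np.array([float(v) for v in sys.argv[1:4]])
print(s['tool_pos'],"yaw_y",np.arctan2(*A.as_matrix()[1::-1,1]),"units",(A.inv().apply(t-s['tool_pos'])/.02).round(2),s['joint_positions'].round(2),"z",A.as_matrix()[:,2].round(4))
E
python3 go.py .5255 .124 .2
```

```text
t: 14.88
tool_pos: [0.5265, -0.105, 0.2285]
tool_rot: [-0.867, -3.016, 0.0]
force: [0.1, 0.5, -0.1]
width: 0.0852
grip_force: 0.0
t: 15.72
tool_pos: [0.5267, -0.1051, 0.229]
tool_rot: [0.207, -3.132, -0.001]
force: [-0.8, 0.1, 0.1]
width: 0.0853
grip_force: 0.0
[ 0.52669206 -0.10505545  0.22902375] yaw_y 1.7026571493285445 units [-1.45 11.36  1.46] [-0.2   0.28 -0.11  1.18  0.   -0.33] z [-2.3e-03  5.0e-04 -1.0e+00]
```

```bash
python3 -m creep '[[0,-0.12,0.6,0,0,0,0],[0,-0.12,1,0,0,0,0],[0,-0.12,1,0,0,0,0],[0,-0.12,1,0,0,0,0],[0,-0.12,1,0,0,0,0],[0,-0.12,1,0,0,0,0],[0,-0.12,1,0,0,0,0],[0,-0.12,1,0,0,0,0],[0,-0.12,1,0,0,0,0],[0,-0.12,1,0,0,0,0],[0,-0.12,1,0,0,0,0],[0,-0.12,0.75,0,0,0,0]]'
python3 -m creep '[[0,0,0,0,0,0,0],[0,0,0,0,0,0,0],[0,0,0,0,0,0,0]]'
python3 go.py .5255 .124 .096
python3 - <<'E'
from h import *
c=camera_model("wrist"); im=get_image("wrist"); cv2.imwrite("pics/w1.png",im); print(c)
e=np.array(c['eye']); A=R.from_rotvec(c['attitude'])
for p in ((.5255,.124,.115),(.5255+.0347,.124+.0045,.115),(.5255-.0347,.124-.0045,.115)):
    d=A.inv().apply(np.array(p)-e); print(c['cx']+c['fx']*d[0]/d[2],c['cy']+c['fy']*d[1]/d[2])
E
```

```text
t: 16.72
tool_pos: [0.5249, 0.126, 0.23]
tool_rot: [0.21, -3.134, -0.001]
force: [0.6, -0.3, -0.9]
width: 0.0852
grip_force: 0.0
t: 16.97
tool_pos: [0.5252, 0.1235, 0.2301]
tool_rot: [0.21, -3.134, 0.001]
force: [-0.2, -0.7, 0.2]
width: 0.0854
grip_force: 0.0
[0.52523446 0.1235326  0.23007374] yaw_y 1.7045135936228855 units [-0.02  0.02  6.7 ] [ 0.23  0.29 -0.1   1.18 -0.    0.1 ] z [-6.e-04 -5.e-04 -1.e+00]
{'fx': 305.3764402255032, 'fy': 305.3764402255032, 'cx': 255.07725934912352, 'cy': 189.3841247351217, 'eye': array([0.44653136, 0.11224277, 0.37279516]), 'attitude': array([1.9169758 , 2.19487647, 0.34813115])}
256.29557992201893 184.96800674060552
256.02122464677893 221.336987479025
256.5928842246973 145.55686566413505
```

View pics/w1.png

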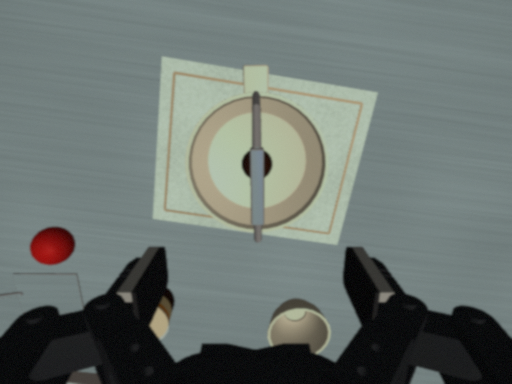

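The wrist view shows the bar at column 257, rows 149 to 227, against a prediction of 256 and 145 to 221. That is aligned, perhaps 3 mm further along +x. Descending now.

```bash
python3 -m creep '[[0,-0.1,0,0.4,0,0,0],[0,0,0,0.8,0,0,0],[0,0,0,0.8,0,0,0],[0,0,0,0.8,0,0,0],[0,0,0,0.8,0,0,0],[0,0,0,0.8,0,0,0],[0,0,0,0.8,0,0,0],[0,0,0,0.7,0,0,0],[0,0,0,0.5,0,0,0],[0,0,0,0.3,0,0,0],[0,0,0,0,0,0,0],[0,0,0,0,0,0,0]]'
python3 go.py .527 .124 .096
python3 - <<'E'
from h import *
im=get_image("wrist"); cv2.imwrite("pics/w2.png",im); im2=get_image("scene")
cv2.imwrite("pics/c6.png",np.hstack([im[:,56:456],cv2.resize(im2[160:340,200:388],(400,384))]))
E
```

```text
t: 18.02
tool_pos: [0.5277, 0.1236, 0.0963]
tool_rot: [0.209, -3.134, 0.0]
force: [-0.4, 0.1, 0.3]
width: 0.0849
grip_force: 0.0
[0.52772497 0.12359177 0.09630942] yaw_y 1.7042193230663907 units [0.03 0.03 0.02] [ 0.23  0.38 -0.33  0.86 -0.    0.1 ] z [-1.e-04 -0.e+00 -1.e+00]
```

View pics/c6.png

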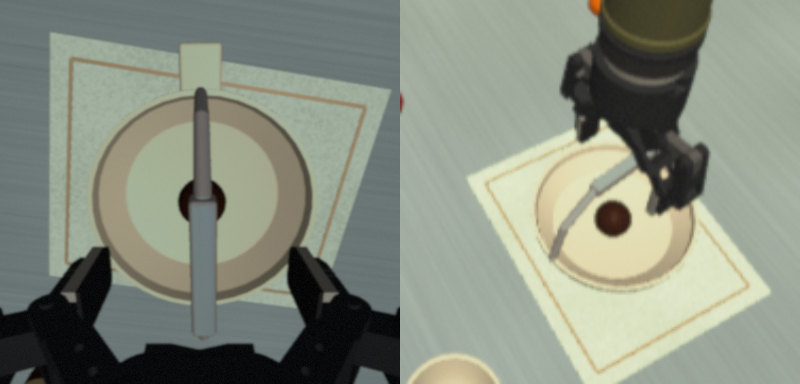

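The bar lies centred between the open fingers, with the truffle centred below. Closing gently.

```bash
python3 -m creep '[[0.2,0,0,0,0,0,0],[0.4,0,0,0,0,0,0],[0.5,0,0,0,0,0,0],[0.6,0,0,0,0,0,0],[0.7,0,0,0,0,0,0],[0.75,0,0,0,0,0,0],[0.78,0,0,0,0,0,0],[0.81,0,0,0,0,0,0],[0.84,0,0,0,0,0,0],[0.87,0,0,0,0,0,0],[0.9,0,0,0,0,0,0],[0.93,0,0,0,0,0,0]]' 40
python3 -m creep '[[1,0,0,0,0,0,0],[1,0,0,0,0,0,0],[1,0,0,0,0,0,0],[1,0,0,0,0,0,0],[1,0,0,0,0,0,0],[1,0,0,0,0,0,0]]' 60
python3 go.py .5255 .1265 .196
```

```text
t: 19.12
tool_pos: [0.5276, 0.124, 0.0962]
tool_rot: [0.21, -3.134, -0.0]
force: [0.3, 0.3, -0.4]
width: 0.0112
grip_force: 39.0
t: 19.62
tool_pos: [0.5276, 0.1239, 0.0963]
tool_rot: [-0.21, 3.134, 0.0]
force: [-0.1, 1.9, 0.9]
width: 0.0108
grip_force: 59.8
[0.52763395 0.12393336 0.09634392] yaw_y 1.7048085610285986 units [ 0.09  0.14 -4.98] [ 0.23  0.38 -0.33  0.86  0.    0.1 ] z [ 1.e-04  2.e-04 -1.e+00]
```

```bash
python3 -m creep '[[1,0,0,-0.03,0,0,0],[1,0,0,-0.06,0,0,0],[1,0,0,-0.1,0,0,0],[1,0,0,-0.15,0,0,0],[1,0,0,-0.2,0,0,0],[1,0,0,-0.25,0,0,0],[1,0,0,-0.25,0,0,0],[1,0,0,-0.25,0,0,0],[1,0,0,-0.25,0,0,0],[1,0,0,-0.25,0,0,0],[1,0,0,-0.25,0,0,0],[1,0,0,-0.25,0,0,0]]'
python3 -m creep '[[1,0,0,-0.25,0,0,0],[1,0,0,-0.25,0,0,0],[1,0,0,-0.25,0,0,0],[1,0,0,-0.25,0,0,0],[1,0,0,-0.25,0,0,0],[1,0,0,-0.25,0,0,0],[1,0,0,-0.25,0,0,0],[1,0,0,-0.25,0,0,0],[1,0,0,-0.22,0,0,0],[1,0,0,-0.18,0,0,0],[1,0,0,-0.14,0,0,0],[1,0,0,-0.1,0,0,0]]'
python3 -m creep '[[1,0,0,-0.06,0,0,0],[1,0,0,-0.03,0,0,0],[1,0,0,0,0,0,0],[1,0,0,0,0,0,0],[1,0,0,0,0,0,0],[1,0,0,0,0,0,0]]'
python3 - <<'E'
from h import *
im=get_image("wrist"); cv2.imwrite("pics/w3.png",im); im2=get_image("scene")
cv2.imwrite("pics/c7.png",np.hstack([im[:,56:456],cv2.resize(im2[120:340,180:410],(400,384))]))
E
```

```text
t: 20.62
tool_pos: [0.5276, 0.1239, 0.1427]
tool_rot: [-0.21, 3.134, 0.0]
force: [0.1, -0.2, -4.1]
width: 0.0107
grip_force: 59.3
t: 21.62
tool_pos: [0.5277, 0.1239, 0.1953]
tool_rot: [-0.21, 3.134, 0.0]
force: [-0.4, -0.1, -3.6]
width: 0.0108
grip_force: 59.3
t: 22.12
tool_pos: [0.5275, 0.1238, 0.1965]
tool_rot: [0.21, -3.134, 0.0]
force: [0.4, 0.5, -3.1]
width: 0.0106
grip_force: 59.3
```

View pics/c7.png

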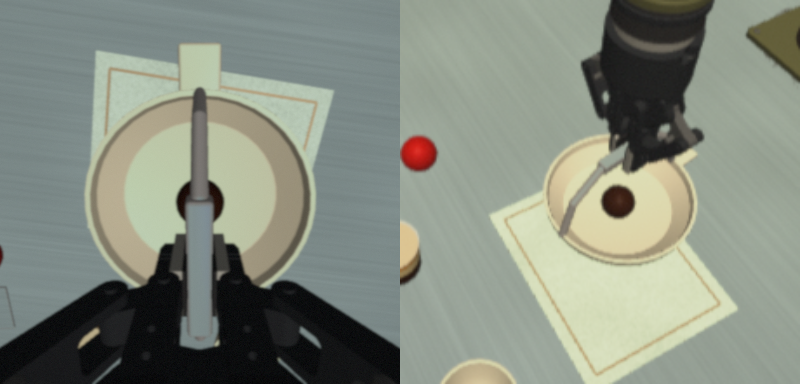

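The dish is lifted level with the truffle centred. Now a slow clockwise turn of about 99° (19.8 units).

```bash
python3 -m creep '[[1,0,0,0,0,0,0.1],[1,0,0,0,0,0,0.2],[1,0,0,0,0,0,0.3],[1,0,0,0,0,0,0.4],[1,0,0,0,0,0,0.5],[1,0,0,0,0,0,0.5],[1,0,0,0,0,0,0.5],[1,0,0,0,0,0,0.5],[1,0,0,0,0,0,0.5],[1,0,0,0,0,0,0.5],[1,0,0,0,0,0,0.5],[1,0,0,0,0,0,0.5]]'
python3 -m creep '[[1,0,0,0,0,0,0.5],[1,0,0,0,0,0,0.5],[1,0,0,0,0,0,0.5],[1,0,0,0,0,0,0.5],[1,0,0,0,0,0,0.5],[1,0,0,0,0,0,0.5],[1,0,0,0,0,0,0.5],[1,0,0,0,0,0,0.5],[1,0,0,0,0,0,0.5],[1,0,0,0,0,0,0.5],[1,0,0,0,0,0,0.5],[1,0,0,0,0,0,0.5]]'
python3 -m creep '[[1,0,0,0,0,0,0.5],[1,0,0,0,0,0,0.5],[1,0,0,0,0,0,0.5],[1,0,0,0,0,0,0.5],[1,0,0,0,0,0,0.5],[1,0,0,0,0,0,0.5],[1,0,0,0,0,0,0.5],[1,0,0,0,0,0,0.5],[1,0,0,0,0,0,0.5],[1,0,0,0,0,0,0.5],[1,0,0,0,0,0,0.5],[1,0,0,0,0,0,0.5]]'
python3 -m creep '[[1,0,0,0,0,0,0.5],[1,0,0,0,0,0,0.5],[1,0,0,0,0,0,0.5],[1,0,0,0,0,0,0.45],[1,0,0,0,0,0,0.35],[1,0,0,0,0,0,0.25],[1,0,0,0,0,0,0.15],[1,0,0,0,0,0,0.08],[1,0,0,0,0,0,0],[1,0,0,0,0,0,0],[1,0,0,0,0,0,0],[1,0,0,0,0,0,0]]'
python3 -m creep '[[1,0,0,0,0,0,0],[1,0,0,0,0,0,0],[1,0,0,0,0,0,0],[1,0,0,0,0,0,0],[1,0,0,0,0,0,0],[1,0,0,0,0,0,0],[1,0,0,0,0,0,0],[1,0,0,0,0,0,0],[1,0,0,0,0,0,0],[1,0,0,0,0,0,0],[1,0,0,0,0,0,0],[1,0,0,0,0,0,0]]'
python3 go.py .526 .1265 .196
python3 - <<'E'
from h import *
im=get_image("wrist"); im2=get_image("scene")
cv2.imwrite("pics/c8.png",np.hstack([im[:,56:456],cv2.resize(im2[120:340,180:410],(400,384))]))
E
```

```text
t: 23.22
tool_pos: [0.5276, 0.1238, 0.1967]
tool_rot: [0.478, 3.105, -0.0]
force: [-0.1, 0.5, -4.1]
width: 0.0107
grip_force: 59.3
t: 24.22
tool_pos: [0.5276, 0.1238, 0.1967]
tool_rot: [1.265, 2.876, -0.0]
force: [0.1, -0.0, -3.1]
width: 0.0107
grip_force: 59.3
t: 25.22
tool_pos: [0.5276, 0.1238, 0.1967]
tool_rot: [1.966, 2.45, -0.0]
force: [0.4, 0.6, -3.4]
width: 0.0106
grip_force: 59.3
t: 26.22
tool_pos: [0.5276, 0.1238, 0.1967]
tool_rot: [2.245, 2.198, 0.0]
force: [-0.9, -0.1, -4.4]
width: 0.0111
grip_force: 59.3
t: 27.22
tool_pos: [0.5276, 0.1238, 0.1967]
tool_rot: [2.245, 2.198, 0.0]
force: [-0.1, 0.6, -3.6]
width: 0.0111
grip_force: 59.3
[0.52764649 0.12383768 0.19670777] yaw_y -0.021367829148580538 units [ 0.13 -0.09  0.04] [ 0.23  0.31 -0.17  1.1  -0.    1.82] z [ 1.e-04 -0.e+00 -1.e+00]
```

View pics/c8.png

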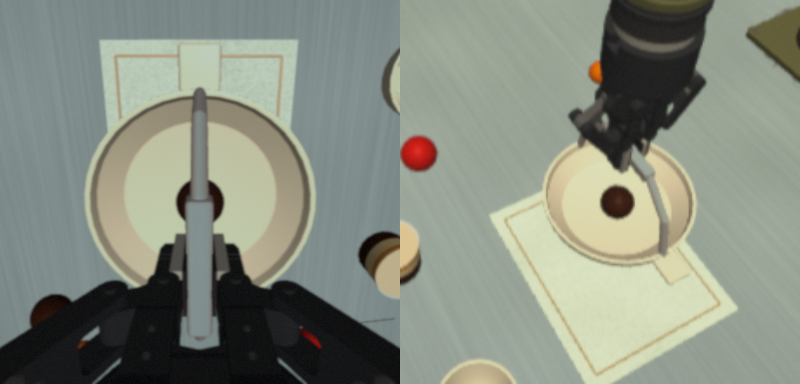

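The lug is square to the mat and points to its +y side. The dish is level and still, the truffle is centred, and the grip holds at 59 N. Handing in.

```bash
python3 -c "
from rig import *
print(finish_job())"
```

```text
the job is handed in; nothing more can be done
None
```

I handed the job in at about 27 s: the dish is held level and still by its handle, about 10 cm above the middle of the mat. Its lug points to the robot's left, square to the mat, the truffle is centred, and the dessert, bowl and cake server were left alone; the hand-in returned no verdict.

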